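# Clamp the bearing housing and wedge up the tilting drilling plate

## Task

Swing the clamp arm fully down onto the bearing housing, then push the tapered steel wedge, thin end first and lying flat on the fixture's base, straight under the middle of the plate's front edge until that edge has just lifted off its two rest pads by about 4 mm (at least 2, at most 7). Finish while still gripping the wedge in that position, with the plate carried by the wedge alone. Leave the plain straight bar where it lies.

Things in the scene. Friction and masses are not known exactly. Their poses are not given: they have to be found in the camera images.
- fixture: Fixed teal base plate 320 x 150 x 14 mm, flat steel top 14 mm above the table. Origin on the table at mid-width; x points away from the robot to the hinge, z up; the base runs from x = -180 to +140 mm, its front 138 mm bare. Two rest pads (22 mm square, 12 mm tall) at x = -31, y = +/-55 mm, 88 mm clear between them, carry the hinged plate. Never moves
- plate (a joint): Aluminium plate 150 mm long, 118 mm wide, 12 mm thick, hinged at its far end (hinge line at fixture x = +115 mm, 34 mm above the table). 0 = lying on the rest pads, grows as the front edge lifts, rad; 0.01 rad lifts the front edge 1.5 mm. It falls back by its own weight; about 5 N at the front edge lifts it
- edge (a point): Lowest point of the plate's rounded front edge, mid-width: fixture x = -35 mm and, with the plate down, 26 mm above the table (a 12 mm gap over the base). Axes as the plate
- clamp (a joint): Clamp arm on the plate, pivoted at the plate's far end. 0 = down, its rubber pad resting on the housing; positive = swung up and away from the robot, rad. A stiff pivot: it stays where left and takes about 2 N at the handle to move. It moves up and down with the plate
- clamp_pivot (a point): Pivot axis of the clamp arm (along the fixture's y axis), 89 mm above the table at fixture x = +115 mm when the plate is down
- clamp_handle (a point): Middle of the upper face of the clamp arm's black plastic end (34 mm long, 26 mm wide, 14 mm thick), 93 mm from the pivot, towards the robot when down, where it is then 96 mm above the table. Pushing it down here closes the clamp
- housing_mid (a point): Dark steel bearing housing standing loose on the plate: flange 54 mm across, body 38 mm across, 36 mm tall; this point is on its axis, half-way up. Fixture x about +58 mm, mid-width. Already in place
- wedge_grip (a point): Centre of the grip block of the loose steel wedge (0.4 kg), 22 mm above its flat underside; starts flat on the table, left or right of the fixture. Block 36 long (x) x 28 wide (y) x 44 mm tall; from it a 28 mm wide taper runs in +x to the thin end, 108 mm from this point
- wedge_tip (a point): Middle of the wedge's thin end, at its underside. The taper is 4 mm thick here and 1 mm thicker per 5 mm back (22 mm at the block). With the wedge flat on the base and straight, the plate begins to lift when the grip point is 68 mm short of the edge point and rises 1 mm per 5 mm more (48 mm short: 4 mm)
- straight_mid (a point): Centre of a loose plain steel bar, 126 x 28 x 24 mm, without taper, flat on the table on the other side of the fixture from the wedge; not to be used
There are look-alikes about, which are no part of the job. Leave any red or yellow look-alike of the part that bears wedge_grip alone.

How it is judged:
On the way, in this order (a step that is already met when the one before it is completed fails the run):
1. the clamp arm is down on the housing while the plate still lies on its rest pads (value of joint clamp below 0.06 rad and value of joint plate below 0.006 rad), for 0.2 s.
2. the wedge, thin end under the edge, begins to lift the plate (value of joint plate above 0.008 rad and x of wedge_tip in the frame of fixture above -0.01 m and contact force between wedge and plate above 1 N), for 0.2 s.
At the end, for the whole second after the job is handed in: Plate edge 1.5 to 7.5 mm up, at rest, carried by the wedge (over 1 N), robot touching neither plate nor clamp; wedge flat on the base (ends within 4 mm), within 30 mm of mid-width, straight to 0.2 rad, gripped (over 2 N); clamp below 0.06 rad, housing standing under it (value of joint plate between 0.01 and 0.05 rad and value of joint clamp below 0.06 rad and contact force between wedge and plate above 1 N and contact force between the fingers and wedge above 2 N and contact force between each of the fingers, the arm and plate below 0.3 N and z of wedge_tip in the frame of fixture between 0.011 and 0.018 m and z of wedge_grip in the frame of fixture between 0.033 and 0.04 m and y of wedge_tip in the frame of fixture between -0.03 and 0.03 m and angle between the x axis of wedge_grip and the x axis of fixture, either way round below 0.2 rad and distance between housing_mid and clamp_pivot between 0.045 and 0.085 m and angle between housing_mid's own z axis and vertical below 0.15 rad and velocity of joint plate between -0.05 and 0.05 rad/s); the arm keeps its last pose, push and grip.
It fails at once if the straight bar was moved (distance of straight_mid from where it was at the start of the episode above 0.03 m).
It fails at once if the housing was knocked over (angle between housing_mid's own z axis and vertical above 0.5 rad).
It also fails if it takes over 51 s, if anything falls off the work surface, if the arm or the gripper's body presses on something with over 40 N, if the wrist force passes 120 N, or if a joint passes its speed limit or range.

## Robot

A 6-joint arm with a two-finger parallel gripper is mounted at the origin on the work surface. World frame = base frame: x ahead of the robot, y to its left, z up, the work surface at z = 0. Lengths are in m, angles in rad, forces in N, time in s.
With the tool pointing down it reaches from about 0.25 to 0.725 m from the base axis. Payload 9.7 kg.
Tool frame: the origin (TCP) lies midway between the tips of the shut fingers; the grasp point (between the pads) lies 19 mm behind it; z points along the fingers, y is the line along which they close (so a half turn about z gives the same grasp; the last joint's range is limited). The gripper opens to 85 mm and grips with 20 to 120 N. Pads are 22 mm wide; open, the fingers measure 114 mm over their backs; the gripper's body (76 mm by 85 mm) begins 54 mm behind the grasp point. The pads swing forward as they close: fully open they stand 13 mm farther back than shut.
Start: joints at [-1.111, 0.087, 0.176, 1.66, 0, 1.571], TCP at [0.244, -0.493, 0.231] pointing down, gripper open.
Joint ranges: [-3.13, 3.13], [-0.85, 1.81], [-1.15, 1.24], [-2.2, 2.28], [-1.44, 1.52], [-3.14, 3.14]. Speed limits (rad/s): [2.22, 2.22, 2.57, 3.14, 3.14, 3.14].

## Interface

Orientations are given as a unit quaternion [x, y, z, w].
In Python, from cell import robot gives the robot as it stands. The module is installed in compiled form; this text tells all that it offers.
- The arm moves only by the shell command python3 -m crank 'ROWS' [OPENING] [FORCE]. ROWS is JSON, a list of rows, each a list of 4 numbers: the shift along the tool's x, y, z in m, then the turn about the tool's z in degrees. A call has 1 to 8 rows; each row shifts and turns the commanded pose from where the row before left it, along the tool's axes as they then stand; what a row does not reach is not made up. A row lasts 1/10 s, in which the tool goes at most 50 mm and 8.59 degrees, less where a joint would pass 70% of its speed; a pose out of reach is approached as far as the arm can. A call is refused whole if a number of a shift passes 0.05 or a number of a turn 8.59, either way. A call with a gripper value outside its range is refused whole. OPENING is the opening, from -1 (shut) to 1 (fully open), set as the call begins (- or left out, the last holds). The fingers move at their own pace and stop on an object; FORCE is the grip in N (left out, the last holds). Time passes only in rows, so rows that do not move let the fingers close. It gives the time, the measured TCP pose, the force, the opening and the grip force at its end, in the units of the state.
- robot.sense(): the state, without advancing time (a new reading comes with each control period).
- robot.snapshot(name): name is "scene" or "side" or "wrist"; returns a dict with "color" (384x512x3 uint8, red, green, blue), "range_z" (384x512 float32, m along the optical axis (not along the pixel's ray), 0 where there is no reading), "vfov" (degrees; the focal length in pixels is half the picture's height over the tangent of half this angle, whatever the lens; pixels are square), "cx", "cy" (the principal point, pixels), "k1" (the pictures are not rectified: a ray, as slopes to the right and down, at radius r is drawn at 1 + k1 r^2 times it, then the intrinsics apply), "cam_to_world" (4x4, takes a point from camera to world coordinates). Camera axes: x right, y down, z forward; pixel columns grow to the right and rows downward; lengths in m; the calibration is good to about 2 mm. A picture is of the moment at which its call begins.
- robot.job_done(): hands the job in; it is judged then, once.
The state is a dict: "time": time; "joint_pos": joint angles; "joint_velocities": joint speeds; "effort": joint torques, N m; "tcp_pos": TCP position; "tool_rot": TCP orientation; "wrist_force": force on the tool from outside, world axes, zero at the start; "moment": the same for the moment, N m; "grip_width": finger opening in m; "finger_force": force on a finger pad.
Only numpy, scipy, OpenCV 4.12 (cv2) and the standard library are available. Lean on these libraries where they do the work, as an engineer would, in place of code of your own. Each camera call takes 0.05 s, during which the arm holds its last target. There are 200 camera calls.

## Working session

There is one attempt and no reset: what is moved stays moved. The work goes in short steps, Python scripts to look and compute and a shell command to move; the robot and the scene stay as the last step left them, time stands still between calls to the robot, and variables do not carry over. Pictures are saved under pics/ and viewed, at most 10 in all, crops included, and the job is handed in when it is done.

```bash
mkdir -p pics; cat > h.py <<'E'
import numpy as np,cv2
from cell import robot
def save(s,n): cv2.imwrite(f'pics/{n}.png',s['color'][:,:,::-1])
def cloud(s):
    H,W=s['range_z'].shape; f=H/2/np.tan(np.radians(s['vfov'])/2)
    u,v=np.meshgrid(np.arange(W),np.arange(H))
    K=np.array([[f,0,s['cx']],[0,f,s['cy']],[0,0,1.]])
    p=np.stack([u,v],-1).reshape(-1,1,2).astype(float)
    q=cv2.undistortPoints(p,K,np.array([s['k1'],0,0,0,0.])).reshape(H,W,2)
    z=s['range_z'][...,None]; P=np.concatenate([q*z,z],-1)
    T=s['cam_to_world']; P=P@T[:3,:3].T+T[:3,3]; P[s['range_z']==0]=np.nan
    return P
E
python3 - <<'E'
from h import *
for n in ('scene','side'):
    s=robot.snapshot(n); save(s,n+'0'); np.savez(n+'0.npz',P=cloud(s),c=s['color']); print(n,s['cam_to_world'].round(3).tolist(),s['vfov'],s['k1'])
print(robot.sense())
E
```

```text
scene [[-0.71, 0.496, -0.5, 1.04], [0.704, 0.48, -0.524, 0.567], [-0.02, -0.724, -0.69, 0.807], [0.0, 0.0, 0.0, 1.0]] 56.49838180309693 -0.06168813751875602
side [[-0.941, -0.203, 0.271, 0.21], [-0.338, 0.581, -0.741, 0.785], [-0.007, -0.788, -0.615, 0.761], [0.0, 0.0, 0.0, 1.0]] 55.86162590184206 -0.004651941677100058
{'time': 0.1, 'joint_pos': array([-1.11098147e+00,  8.73837565e-02,  1.75203451e-01,  1.65984322e+00,
       -1.20995525e-05,  1.57079965e+00]), 'joint_velocities': array([ 7.25545572e-04, -1.65189932e-03,  2.58031079e-03, -5.82686117e-04,
        1.87826413e-04, -5.55364842e-05]), 'effort': array([-1.16210776e-03, -5.21562874e+01,  4.65653515e+01,  1.59806729e-02,
       -6.67211020e-05,  5.75319888e-06]), 'tcp_pos': array([ 0.24397544, -0.49267028,  0.23066062]), 'tool_rot': array([ 9.73687690e-01,  2.27885730e-01, -1.45723457e-04, -5.96076485e-04]), 'wrist_force': array([-0.29637976, -0.0337388 , -0.24181717]), 'moment': array([ 0.0305229 , -0.00347685,  0.02184719]), 'finger_force': 0.0, 'grip_width': 0.0855030708587619}
```

View pics/scene0.png

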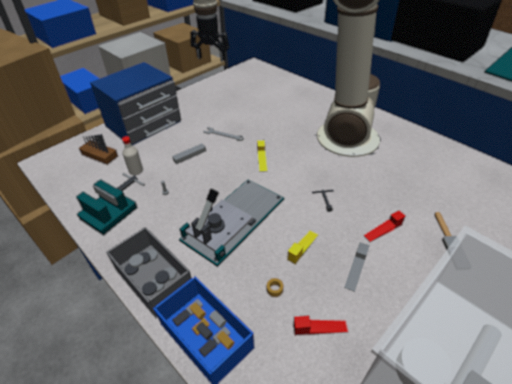

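View pics/side0.png

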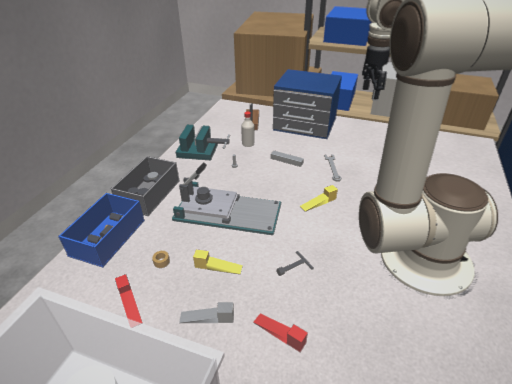

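The scene view shows the fixture at about (232,220) with the clamp up and its black handle at (211,196). The grey wedge is at (358,265), with its block at the upper end near (362,248). The straight bar is at (190,153). In the side view the wedge is at (208,314), with its block at (225,312). The red and yellow pieces are decoys.

```bash
python3 - <<'E'
from h import *
for n,fb,wb in (('scene',(170,170,295,270),(335,230,385,300)),('side',(165,160,290,235),(170,295,245,330))):
    d=np.load(n+'0.npz');P=d['P'];c=d['c']
    def reg(b):
        x0,y0,x1,y1=b; return P[y0:y1,x0:x1].reshape(-1,3),c[y0:y1,x0:x1].reshape(-1,3)
    Q,C=reg(fb); k=(Q[:,2]>.009)&(Q[:,2]<.019); 
    m=np.zeros((1000,1000),np.uint8); ij=(Q[k][:,:2]*1000+[0,500]).round().astype(int)
    for i,j in ij: cv2.circle(m,(int(i),int(j)),3,255,-1)
    cs,_=cv2.findContours(m,0,2); cc=max(cs,key=cv2.contourArea); r=cv2.minAreaRect(cc)
    print(n,'fix rect',r, (cv2.boxPoints(r)-[0,500]).round(1).tolist())
    t=Q[Q[:,2]>.09]; print('high pts',len(t), t[np.argsort(-t[:,2])][:3].round(3).tolist())
    dark=(C.max(1)<45)&(Q[:,2]>.06); t=Q[dark]; print('dark',len(t),np.nanmedian(t,0).round(3),np.nanmin(t,0).round(3),np.nanmax(t,0).round(3)) if len(t) else 0
    Q,C=reg(wb); w=Q[(Q[:,2]>.004)]; 
    r=cv2.minAreaRect((w[:,:2]*1000).astype(np.float32)); print('wedge',r,cv2.boxPoints(r).round(1).tolist())
    b=w[w[:,2]>.037]; print('block top',len(b),b.mean(0).round(4),b.min(0).round(4),b.max(0).round(4)); print('block rect',cv2.minAreaRect((b[:,:2]*1000).astype(np.float32)))
    print('table z',np.nanmedian(Q[:,2]))
E
```

```text
scene fix rect ((589.492431640625, 499.34002685546875), (328.5137939453125, 157.80572509765625), 7.9175028800964355) [[415.9, 54.9], [437.7, -101.4], [763.1, -56.2], [741.3, 100.1]]
high pts 459 [[0.656, 0.011, 0.178], [0.658, 0.004, 0.178], [0.657, 0.008, 0.176]]
dark 233 [0.705 0.02  0.082] [0.655 0.001 0.06 ] [0.826 0.076 0.175]
wedge ((455.38232421875, 360.31884765625), (226.2637481689453, 139.6124267578125), 37.24165344238281) [[323.1000061035156, 347.3999938964844], [407.6000061035156, 236.3000030517578], [587.7000122070312, 373.20001220703125], [503.20001220703125, 484.3999938964844]]
block top 136 [0.4481 0.3493 0.044 ] [0.426  0.3292 0.037 ] [0.4663 0.367  0.0483]
block rect ((446.0917053222656, 348.58978271484375), (39.00286102294922, 27.828411102294922), 20.235042572021484)
table z 0.0016182016376846686
side fix rect ((591.65625, 499.52960205078125), (325.9635009765625, 159.3095245361328), 8.070232391357422) [[419.1, 55.5], [441.5, -102.2], [764.2, -56.5], [741.8, 101.3]]
high pts 216 [[0.659, 0.015, 0.176], [0.658, 0.003, 0.176], [0.656, 0.008, 0.175]]
wedge ((487.9898986816406, 344.8763122558594), (153.41891479492188, 78.59074401855469), 28.247041702270508) [[401.79998779296875, 343.20001220703125], [439.0, 274.0], [574.2000122070312, 346.6000061035156], [537.0, 415.79998779296875]]
block top 187 [0.4458 0.3505 0.0436] [0.4257 0.3309 0.0373] [0.4668 0.3683 0.0479]
block rect ((446.7989196777344, 349.2271423339844), (34.797916412353516, 29.70353889465332), 21.671506881713867)
table z 0.0009572429276700767
```

```bash
python3 -m crank '[[0,0,0,6.1],[0,0,0,6.1],[0,0,0,6.1],[0.037,-0.031,0,0],[0.037,-0.031,0,0],[0.037,-0.031,0,0],[0.037,-0.031,0,0],[0.037,-0.031,0,0]]' -1 60; python3 -m crank '[[0.037,-0.031,0,0],[0.037,-0.031,0,0],[0.037,-0.031,0,0],[0.037,-0.031,0,0],[0.037,-0.031,0,0],[0.037,-0.031,0,0]]'
cat > f.py <<'E'
# fixture-frame report, wedge measurement
from h import *
from scipy.spatial.transform import Rotation as R
d=np.array([.990,.139]);n=np.array([-.139,.990]);O=np.array([.6104,.0023])
def rep():
    s=robot.sense();p=s['tcp_pos'];r=R.from_quat(s['tool_rot']).as_matrix()
    print('t',s['time'],'tcp',p.round(4),'fix',((p[:2]-O)@d).round(4),((p[:2]-O)@n).round(4),'yaw',np.degrees(np.arctan2(r[1,0],r[0,0])).round(2),'tilt',r[2].round(3),'F',s['wrist_force'].round(1),s['grip_width'].round(4),s['finger_force'])
if __name__=='__main__': rep()
E
python3 f.py
python3 - <<'E'
from h import *
for n,wb in (('scene',(335,230,385,300)),('side',(170,295,245,330))):
    q=np.load(n+'0.npz');x0,y0,x1,y1=wb;P=q['P'][y0:y1,x0:x1];c=q['c'][y0:y1,x0:x1].astype(int)
    z=cv2.medianBlur(P[...,2].astype(np.float32),5)
    m=((z>.006)&(np.linalg.norm(P[...,:2]-[.446,.349],axis=2)<.16)).astype(np.uint8)
    k,l,st,ce=cv2.connectedComponentsWithStats(m); m=l==1+st[1:,4].argmax()
    w=P[m]; r=cv2.minAreaRect((w[:,:2]*1000).astype(np.float32)); print(n,r,m.sum())
    t=w[(w[:,2]<.03)]; b=w[w[:,2]>.038].mean(0)
    v=np.linalg.svd(t[:,:2]-t[:,:2].mean(0))[2][0]; print(np.degrees(np.arctan2(v[1],v[0]))%180, b, t.mean(0), t[:,2].min())
    f=t[np.linalg.norm(t[:,:2]-b[:2],axis=1)>.09].mean(0)-b; print('far dir',np.degrees(np.arctan2(f[1],f[0])),f)
E
```

```text
time: 0.9
tcp_pos: [0.4064, -0.3119, 0.2311]
tool_rot: [0.998, 0.07, -0.0, -0.0]
wrist_force: [-0.1, -0.4, 0.6]
grip_width: -0.0003
finger_force: 0.0
time: 1.5
tcp_pos: [0.6003, -0.0964, 0.2309]
tool_rot: [0.998, 0.07, -0.0, -0.0]
wrist_force: [0.5, -0.4, 0.5]
grip_width: 0.0001
finger_force: 0.0
scene ((485.9482421875, 362.3991394042969), (123.59335327148438, 28.223134994506836), 18.882648468017578) 513
19.059972175273295 [0.44835271 0.34940526 0.04419812] [0.50059384 0.36763093 0.01499932] 0.003646807482613701
far dir 19.422537215924432 [ 0.0897095   0.03163137 -0.03641668]
side ((487.8304443359375, 355.88653564453125), (118.51116180419922, 44.198089599609375), 19.371925354003906) 721
12.333519814701447 [0.44584469 0.3507394  0.04372073] [0.48749596 0.367118   0.01451469] 0.0007313487776380301
far dir 16.61653016462697 [ 0.09038799  0.02697423 -0.03686905]Traceback (most recent call last):
  File "f.py", line 8, in <module>
    if __name__=='__main__': rep()
                             ~~~^^
  File "f.py", line 7, in rep
    print('t',s['time'],'tcp',p.round(4),'fix',((p[:2]-O)@d).round(4),((p[:2]-O)@n).round(4),'yaw',np.degrees(np.arctan2(r[1,0],r[0,0])).round(2),'tilt',r[2].round(3),'F',s['wrist_force'].round(1),s['grip_width'].round(4),s['finger_force'])
                                                                                                                                                                                                     ^^^^^^^^^^^^^^^^^^^^^
AttributeError: 'float' object has no attribute 'round'
```

```bash
sed -i "s/s\['grip_width'\].round(4)/s['grip_width']/" f.py; python3 -m crank '[[0.036,-0.032,0,0],[0.036,-0.032,0,0],[0.036,-0.032,0,0],[0,0,0.03,0],[0,0,0.01,0],[0,0,0,0]]' >/dev/null; python3 f.py
python3 - <<'E'
from h import *
s=robot.snapshot('side'); save(s,'side1')
im=cv2.imread('pics/side1.png')[120:260,130:310]; cv2.imwrite('pics/side1c.png',cv2.resize(im,None,fx=4,fy=4))
E
```

```text
t 2.1 tcp [0.6914 0.0115 0.1887] fix 0.0814 -0.0021 yaw 8.03 tilt [-0.005 -0.    -1.   ] F [-0.2 -0.9  0.2] -0.00011995272104766703 0.0
```

View pics/side1c.png

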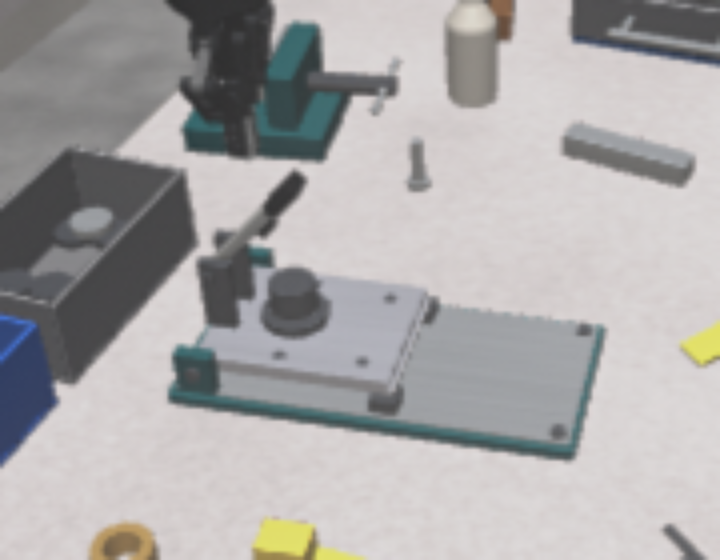

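The crop shows the shut fingers at about (240,140), above and beyond the clamp handle at (285,190). The arm is at roughly 45°, so I'll push along its arc.

```bash
python3 -m crank '[[0,0,0.019,0],[-0.006,0,0.003,0],[-0.006,0,0.003,0],[-0.010,0,0.008,0],[-0.011,0,0.009,0],[-0.008,0,0.012,0],[-0.009,0,0.012,0],[0,0,0,0]]'>/dev/null; python3 f.py;  python3 -m crank '[[-0.004,0,0.006,0],[-0.003,0,0.006,0],[-0.002,0,0.006,0],[0,0,0.005,0],[0,0,0,0]]'>/dev/null; python3 f.py
```

```text
t 2.95 tcp [0.6417 0.0043 0.1256] fix 0.0313 -0.0024 yaw 8.0 tilt [-0.001 -0.    -1.   ] F [-0.3  0.3 -0.8] 0.00010036879777305419 0.0
t 3.45 tcp [0.634  0.0036 0.1012] fix 0.0236 -0.002 yaw 8.05 tilt [-0.002 -0.    -1.   ] F [-0.1 -0.4 -0.1] 0.00012379449150444263 0.0
```

```bash
python3 - <<'E'
from h import *
s=robot.snapshot('side'); save(s,'side2')
im=cv2.imread('pics/side2.png')[120:260,130:310]; cv2.imwrite('pics/side2c.png',cv2.resize(im,None,fx=4,fy=4))
E
```

```text
(no output)
```

View pics/side2c.png

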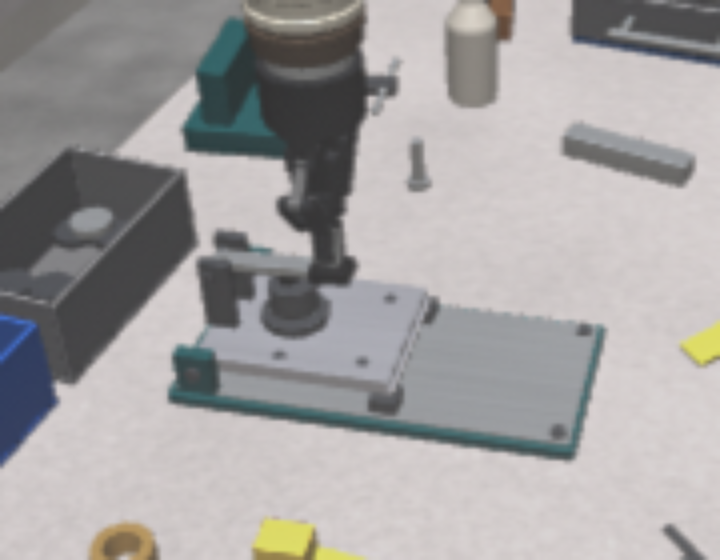

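The clamp arm is now nearly level, with the handle under the fingers at (335,268). I'll press the last few millimetres and watch the force.

```bash
python3 -m crank '[[0,0,0.003,0],[0,0,0.003,0],[0,0,0,0]]'>/dev/null; python3 f.py;  python3 -m crank '[[0,0,0.002,0],[0,0,0,0]]'>/dev/null; python3 f.py
```

```text
t 3.8 tcp [0.6343 0.0036 0.0958] fix 0.0239 -0.002 yaw 8.05 tilt [-0.001 -0.    -1.   ] F [-0.4  0.5 -0.1] 0.00024513935287592283 0.0
t 4.0 tcp [0.6345 0.0037 0.0947] fix 0.0241 -0.002 yaw 8.05 tilt [ 0.  0. -1.] F [-0.8 -0.2  2.4] 0.0003857370486509936 0.9329539368627593
```

```bash
python3 -m crank '[[0,0,0.002,0],[0,0,0.001,0],[0,0,0,0],[0,0,0,0]]'>/dev/null; python3 f.py
```

```text
t 4.4 tcp [0.6346 0.0036 0.0942] fix 0.0241 -0.0021 yaw 8.05 tilt [ 0.002  0.    -1.   ] F [-10.    0.2  19.9] 0.0003836086864125342 9.558499976992607
```

```bash
python3 -m crank '[[0,0,-0.03,0],[0,0,-0.04,0],[0,0,-0.04,0],[-0.0155,-0.041,0,0],[-0.0155,-0.041,0,0],[-0.0155,-0.041,0,0],[-0.0155,-0.041,0,0],[-0.0155,-0.041,0,0]]' >/dev/null; python3 -m crank '[[-0.0155,-0.041,0,0],[-0.0155,-0.041,0,0],[-0.0155,-0.041,0,0],[-0.0155,-0.041,0,0],[0,0,0,-5.5],[0,0,0,-5.5],[0,0,0,0],[0,0,0,0]]' 1 >/dev/null; python3 f.py
python3 - <<'E'
from h import *
s=robot.snapshot('wrist'); save(s,'w3'); P=cloud(s); np.savez('w3.npz',P=P,c=s['color'])
z=cv2.medianBlur(np.nan_to_num(P[...,2]).astype(np.float32),5)
m=((z>.006)&(z<.06)&(np.linalg.norm(P[...,:2]-[.446,.349],axis=2)<.14)).astype(np.uint8)
k,l,st,ce=cv2.connectedComponentsWithStats(m); m=l==1+st[1:,4].argmax(); w=P[m]
print(st,cv2.minAreaRect((w[:,:2]*1000).astype(np.float32)))
b=w[w[:,2]>.039]; print(len(b),cv2.minAreaRect((b[:,:2]*1000).astype(np.float32)),b.mean(0))
E
```

```text
t 6.0 tcp [0.4576 0.1995 0.2138] fix -0.1239 0.2165 yaw 30.98 tilt [ 0.018 -0.103 -0.995] F [ 0.5 -1.  -0.4] 0.08563544120321029 0.0
[[     0      0    512    384 192834]
 [   145     30     44    102   2724]
 [   267    120     11     32    134]
 [   117    168     46     41    916]] ((481.2358093261719, 367.86492919921875), (115.1005859375, 40.65580368041992), 18.941312789916992)
727 ((446.0606689453125, 348.8235778808594), (36.077232360839844, 27.117036819458008), 19.631540298461914) [0.44688759 0.34827198 0.04346167]
```

View pics/w3.png

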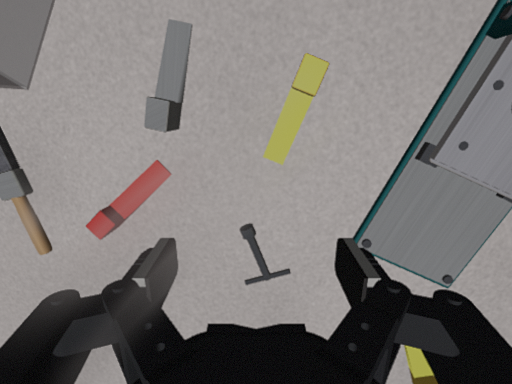

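The wrist view shows the grey wedge, with its block at (163,113) and its thin end up at (178,25). The block measures (0.446, 0.349) at about 19.3°, which matches the first measurement. The arm fell short and is tilted, so I'll see whether it settles.

```bash
python3 -m crank '[[0,0,0,0],[0,0,0,0],[0,0,0,0]]' >/dev/null; python3 f.py; python3 -c "
from h import *; print(robot.sense()['joint_pos'])"
```

```text
t 6.35 tcp [0.4576 0.1994 0.2138] fix -0.1239 0.2164 yaw 31.09 tilt [ 0.018 -0.103 -0.995] F [ 1.3  0.4 -0.6] 0.08539455234402103 0.0
[ 0.35131323 -0.04143244  0.00822986  1.622149    0.10469774  2.94916761]
```

Joint 6 ran into its range limit. I'll unwind it by turning the tool a half turn the other way, which gives the same grasp.

```bash
python3 -m crank '[[0,0,0,-8.5],[0,0,0,-8.5],[0,0,0,-8.5],[0,0,0,-8.5],[0,0,0,-8.5],[0,0,0,-8.5],[0,0,0,-8.5],[0,0,0,-8.5]]' >/dev/null; python3 f.py; python3 -c "
from h import *; print(robot.sense()['joint_pos'])"
```

```text
t 7.15 tcp [0.4575 0.1995 0.2138] fix -0.1239 0.2164 yaw 99.45 tilt [ 0.102 -0.021 -0.995] F [ 0.4 -1.1 -0.1] 0.0853888504621674 0.0
[ 0.35137521 -0.04153004  0.00819993  1.62215435  0.10471999  1.75608713]
```

The tilt stuck in the commanded pose: 6° sideways, from joint 5 while joint 6 was saturated. Reaching joint 6's other limit should swing it back.

```bash

python3 -m crank '[[0,0,0,-8.5],[0,0,0,-8.5],[0,0,0,-8.5],[0,0,0,-8.5],[0,0,0,-8.5],[0,0,0,-8.5],[0,0,0,-8.5],[0,0,0,-8.5]]' >/dev/null
python3 -m crank '[[0,0,0,-8.5],[0,0,0,-8.5],[0,0,0,-8.5],[0,0,0,-8.5],[0,0,0,-8.5],[0,0,0,-8.5],[0,0,0,-8.5],[0,0,0,-8.5]]' >/dev/null
python3 -m crank '[[0,0,0,-8.5],[0,0,0,-8.5],[0,0,0,-8.5],[0,0,0,-8.5],[0,0,0,-8.5],[0,0,0,-8.5],[0,0,0,-8.5],[0,0,0,-8.5]]' >/dev/null
python3 -m crank '[[0,0,0,-8.5],[0,0,0,-8.5],[0,0,0,-8.5],[0,0,0,-8.5],[0,0,0,-8.5],[0,0,0,-8.5],[0,0,0,-8.5],[0,0,0,-8.5]]' >/dev/null
python3 f.py; python3 -c "
from h import *; print(robot.sense()['joint_pos'])"
python3 -m crank '[[0,0,0,-8.5],[0,0,0,-8.5]]' >/dev/null
python3 f.py; python3 -c "
from h import *; print(robot.sense()['joint_pos'])"
```

```text
t 10.35 tcp [0.4575 0.1995 0.2138] fix -0.1239 0.2164 yaw 11.57 tilt [-0.017 -0.103 -0.995] F [ 0.9 -0.   0.2] 0.08537150321614026 0.0
[ 0.35141648 -0.04150136  0.00822556  1.6221465   0.1046943  -2.99123502]
t 10.55 tcp [0.4433 0.2307 0.2135] fix -0.1337 0.2493 yaw 24.86 tilt [ 0.012 -0.076 -0.997] F [-0.2  1.2 -0.1] 0.085973409030454 0.0
[ 4.36520381e-01 -5.30711262e-02 -2.23540027e-03  1.60936157e+00
  7.59451238e-02 -3.13894428e+00]
```

Tilt is falling as predicted, so I'll continue.

```bash

python3 -m crank '[[0,0,0,-8.5],[0,0,0,-8.5],[0,0,0,-8.5]]' >/dev/null
python3 f.py; python3 -c "
from h import *; print(robot.sense()['joint_pos'])"
```

```text
t 10.85 tcp [0.3733 0.327  0.2137] fix -0.1896 0.3544 yaw 41.71 tilt [ 0.031  0.017 -0.999] F [ 1.9  0.8 -0.2] 0.08539850027419288 0.0
[ 0.72935184 -0.07868016 -0.02480611  1.59402028 -0.01747348 -3.1401838 ]
```

```bash
cat >> f.py <<'E'
    z=R.from_quat(robot.sense()['tool_rot']).as_matrix()[:,2]; a=np.radians(19); print('lean world',z.round(4),'along fix x,y',(z[:2]@d).round(4),(z[:2]@n).round(4),'j',robot.sense()['joint_pos'].round(3))
E
python3 f.py
```

```text
File "f.py", line 9
    z=R.from_quat(robot.sense()['tool_rot']).as_matrix()[:,2]; a=np.radians(19); print('lean world',z.round(4),'along fix x,y',(z[:2]@d).round(4),(z[:2]@n).round(4),'j',robot.sense()['joint_pos'].round(3))
IndentationError: unexpected indent
```

```bash
sed -i "s/: rep()/:\n    rep()/" f.py
python3 f.py
```

```text
t 10.85 tcp [0.3733 0.327  0.2137] fix -0.1896 0.3544 yaw 41.71 tilt [ 0.031  0.017 -0.999] F [ 1.9  0.8 -0.2] 0.08539850027419288 0.0
lean world [ 0.0345  0.0074 -0.9994] along fix x,y 0.0352 0.0025 j [ 0.729 -0.079 -0.025  1.594 -0.017 -3.14 ]
```

The residual lean is 2°, purely along the fixture's x (pitch), so the pads will lie flush with the block. I'll unwind joint 6 to the flipped grasp at yaw -161°.

```bash

for i in 1 2 3; do python3 -m crank '[[0,0,0,8.45],[0,0,0,8.45],[0,0,0,8.45],[0,0,0,8.45],[0,0,0,8.45],[0,0,0,8.45],[0,0,0,8.45],[0,0,0,8.45]]' >/dev/null; done
python3 f.py
cat > g.py <<'E'
# tool-axis shift needed to a world target
import sys; from f import *
s=robot.sense();r=R.from_quat(s['tool_rot']).as_matrix()
print('shift',(r.T@(np.array([float(v) for v in sys.argv[1:4]])-s['tcp_pos'])).round(4))
E
python3 g.py .446 .349 .06; python3 g.py .446 .349 .010
```

```text
t 13.25 tcp [0.374  0.3259 0.2138] fix -0.189 0.3532 yaw -161.64 tilt [-0.034 -0.003 -0.999] F [-0.2  0.8 -0.6] 0.08514334040939786 0.0
lean world [ 0.0333  0.0079 -0.9994] along fix x,y 0.034 0.0032 j [ 0.726 -0.079 -0.025  1.595 -0.016  0.405]
shift [-0.0703 -0.0002  0.1562]
shift [-6.860e-02 -1.000e-04  2.062e-01]
```

```bash

python3 -m crank '[[-0.035,0,0,0],[-0.035,0,0,0],[0,0,0.04,0],[0,0,0.04,0],[0,0,0.04,0],[0,0,0.036,0],[0,0,0.02,0],[0,0,0,0]]' >/dev/null
python3 f.py; python3 g.py .446 .349 .009
```

```text
t 14.05 tcp [0.4446 0.3484 0.0368] fix -0.1161 0.3657 yaw -161.29 tilt [-0.029 -0.005 -1.   ] F [-0.5 -0.9 -0. ] 0.08560893202998136 0.0
lean world [ 0.0289  0.0044 -0.9996] along fix x,y 0.0292 0.0003 j [ 0.672  0.11  -0.176  1.26  -0.015  0.345]
shift [-0.0008  0.0003  0.0279]
```

```bash

python3 -m crank '[[-0.001,0,0.014,0],[0,0,0.014,0],[0,0,0,0]]' >/dev/null; python3 -m crank '[[0,0,0,0],[0,0,0,0],[0,0,0,0],[0,0,0,0],[0,0,0,0],[0,0,0,0]]' -1 80 >/dev/null
python3 f.py; python3 -m crank '[[0,0,-0.02,0],[0,0,-0.04,0],[0,0,-0.03,0],[0,0,0,0]]' >/dev/null; python3 f.py
```

```text
t 14.95 tcp [0.4483 0.3506 0.0131] fix -0.112 0.3673 yaw -161.27 tilt [-0.035 -0.003 -0.999] F [-1.9 -0.4  6.5] 0.027036192880096854 80.10210514068604
lean world [ 0.0342  0.0087 -0.9994] along fix x,y 0.0351 0.0038 j [ 0.671  0.126 -0.205  1.207 -0.014  0.344]
t 15.35 tcp [0.4464 0.3507 0.1063] fix -0.114 0.3677 yaw -161.27 tilt [-0.04  -0.001 -0.999] F [-0.  -0.1 -3. ] 0.02706091913732469 79.68521475791931
lean world [ 0.0378  0.0115 -0.9992] along fix x,y 0.0391 0.0061 j [ 0.673  0.08  -0.073  1.381 -0.015  0.346]
```

```bash

python3 -m crank '[[0,0,0,5.35],[0,0,0,5.35],[0,0,0,0]]' >/dev/null; python3 f.py; python3 g.py .4619 -.0186 .1
```

```text
t 15.65 tcp [0.4444 0.3491 0.1004] fix -0.1161 0.3664 yaw -172.05 tilt [-0.032  0.002 -0.999] F [-0.4 -0.  -3.6] 0.02695874352086918 79.50619697570801
lean world [ 0.0313  0.0063 -0.9995] along fix x,y 0.0318 0.0019 j [ 0.673  0.084 -0.08   1.378 -0.015  0.534]
shift [ 0.0335 -0.3666 -0.0014]
```

```bash

python3 -m crank '[[0.0034,-0.0367,0,0],[0.0034,-0.0367,0,0],[0.0034,-0.0367,0,0],[0.0034,-0.0367,0,0],[0.0034,-0.0367,0,0],[0.0034,-0.0367,0,0],[0.0034,-0.0367,0,0],[0.0034,-0.0367,0,0]]' >/dev/null;python3 -m crank '[[0.0034,-0.0367,0,0],[0.0034,-0.0367,0,0],[0,0,0,0]]' >/dev/null; python3 f.py; python3 g.py .4619 -.0186 .045
python3 - <<'E'
from f import *
P={}
for n in ('scene','side'):
    s=robot.snapshot(n); save(s,n+'4'); C=cloud(s)
    f=np.stack([(C[...,:2]-O)@d,(C[...,:2]-O)@n_ if 0 else (C[...,:2]-O)@np.array([-.139,.990]),C[...,2]],-1)
    m=(f[...,0]>-.135)&(f[...,0]<-.03)&(abs(f[...,1])<.04)&(f[...,2]>.05)&(f[...,2]<.13)&(np.ptp(s['color'].astype(int),axis=2)<40)
    q=f[m]; print(n,len(q)); 
    for a in np.arange(-.135,-.03,.015):
        t=q[(q[:,0]>a)&(q[:,0]<a+.015)]
        if len(t)>3: print(a.round(3),len(t),'y',np.percentile(t[:,1],[5,50,95]).round(4),'z',np.percentile(t[:,2],[10,50,90]).round(4))
    # plate / pads check
    m=(f[...,2]>.03)&(f[...,2]<.037)&(abs(f[...,1])<.07)&(f[...,0]>-.06)&(f[...,0]<.12); t=f[m]; print('plate y',np.percentile(t[:,1],[1,99]),'x',np.percentile(t[:,0],[1,99]))
E
```

```text
t 16.75 tcp [ 0.4621 -0.022   0.0988] fix -0.1502 -0.0034 yaw -172.04 tilt [-0.032  0.002 -0.999] F [ 0.5 -0.2 -4.1] 0.0269460432900442 80.61563730239868
lean world [ 0.0319  0.0066 -0.9995] along fix x,y 0.0325 0.0021 j [-0.053 -0.165 -0.324  1.38   0.008 -0.191]
shift [0.0015 0.0033 0.0538]
scene 290
-0.135 51 y [-0.0157  0.0033  0.0105] z [0.0934 0.1069 0.1096]
-0.12 52 y [-0.0159  0.0019  0.0104] z [0.0938 0.1039 0.1073]
-0.105 48 y [-0.0161 -0.0002  0.0103] z [0.095  0.1012 0.1033]
-0.09 48 y [-0.0149 -0.0003  0.0113] z [0.0938 0.098  0.1004]
-0.075 45 y [-0.0162 -0.0007  0.0102] z [0.0918 0.095  0.0979]
-0.06 46 y [-0.016  -0.0012  0.0095] z [0.0887 0.092  0.0942]
plate y [-0.06211224  0.06957238] x [-0.03330108  0.11849341]
side 263
-0.135 48 y [-0.0115  0.0099  0.0129] z [0.0909 0.1054 0.1082]
-0.12 54 y [-0.0153  0.009   0.0133] z [0.0913 0.102  0.1056]
-0.105 45 y [-0.0149  0.0078  0.0128] z [0.0909 0.0996 0.1026]
-0.09 39 y [-0.0134  0.0064  0.0116] z [0.0893 0.0965 0.0982]
-0.075 39 y [-0.0141  0.003   0.0125] z [0.0887 0.0944 0.0964]
-0.06 34 y [-0.0148 -0.0001  0.0124] z [0.089  0.0912 0.0934]
-0.045 4 y [-0.0085  0.0017  0.0103] z [0.0879 0.0895 0.0902]
plate y [-0.04728624  0.06843162] x [-0.038077    0.10326068]
```

```bash

python3 -m crank '[[0.005,0.002,0.02,0],[0,0,0.02,0],[0,0,0.015,0],[0,0,0.008,0],[0,0,0.004,0],[0,0,0.003,0],[0,0,0,0]]' >/dev/null; python3 f.py;python3 -m crank '[[0,0,0.002,0],[0,0,0,0]]' >/dev/null; python3 f.py
```

```text
t 17.55 tcp [ 0.4599 -0.0165  0.03  ] fix -0.1516 0.0023 yaw -171.94 tilt [-0.034  0.003 -0.999] F [ 0.5 -0.7 -3.9] 0.02699421069267011 80.76362013816833
lean world [ 0.0335  0.0079 -0.9994] along fix x,y 0.0343 0.0032 j [-0.042 -0.145 -0.441  1.242  0.009 -0.182]
t 17.75 tcp [ 0.46   -0.0167  0.0281] fix -0.1515 0.0021 yaw -171.97 tilt [-0.035  0.003 -0.999] F [-0.1 -0.5 -3.8] 0.026596074208422322 80.76406002044678
lean world [ 0.0338  0.0079 -0.9994] along fix x,y 0.0345 0.0031 j [-0.042 -0.144 -0.444  1.238  0.009 -0.182]
```

```bash

python3 -m crank '[[0,0,0.001,0],[0,0,0,0]]' >/dev/null; python3 f.py;python3 -m crank '[[0,0,0.001,0],[0,0,0,0]]' >/dev/null; python3 f.py;python3 -m crank '[[0,0,0.001,0],[0,0,0,0]]' >/dev/null; python3 f.py
```

```text
t 17.95 tcp [ 0.4601 -0.0168  0.0271] fix -0.1515 0.002 yaw -171.98 tilt [-0.035  0.003 -0.999] F [ 0.1  0.7 -3.5] 0.027244250665949262 80.88739156723022
lean world [ 0.0338  0.0078 -0.9994] along fix x,y 0.0346 0.0031 j [-0.042 -0.144 -0.445  1.236  0.009 -0.182]
t 18.15 tcp [ 0.4601 -0.0168  0.027 ] fix -0.1514 0.002 yaw -171.98 tilt [-0.035  0.003 -0.999] F [-5.2 -0.7  7.8] 0.02674330452209639 82.27510929107666
lean world [ 0.0343  0.0078 -0.9994] along fix x,y 0.035 0.003 j [-0.042 -0.144 -0.446  1.235  0.009 -0.182]
t 18.35 tcp [ 0.4601 -0.0167  0.027 ] fix -0.1514 0.002 yaw -171.98 tilt [-0.035  0.003 -0.999] F [-10.    0.5  17.5] 0.02672992019380174 83.72931361198425
lean world [ 0.0346  0.0078 -0.9994] along fix x,y 0.0353 0.0029 j [-0.042 -0.144 -0.446  1.235  0.009 -0.182]
```

Touchdown came at the predicted height. Now pushing under the edge, adding z to cancel the lean.

```bash

python3 -m crank '[[-0.006,0,0.0002,0],[-0.008,0,0.0003,0],[-0.008,0,0.0003,0],[-0.008,0,0.0003,0],[-0.008,0,0.0003,0],[-0.004,0,0.0001,0],[0,0,0,0]]' >/dev/null; python3 f.py
python3 - <<'E'
from h import *
for n,b in (('side',(120,260,130,310)),):
    s=robot.snapshot(n); save(s,n+'5'); im=cv2.imread(f'pics/{n}5.png')[b[0]:b[1],b[2]:b[3]]; cv2.imwrite(f'pics/{n}5c.png',cv2.resize(im,None,fx=4,fy=4))
E
```

```text
t 19.05 tcp [ 0.5022 -0.0111  0.027 ] fix -0.109 0.0018 yaw -171.99 tilt [-0.036  0.002 -0.999] F [-8.5 -0.6 16.2] 0.0269494373258028 83.58637690544128
lean world [ 0.0349  0.0072 -0.9994] along fix x,y 0.0355 0.0022 j [-0.027 -0.042 -0.352  1.227  0.008 -0.166]
```

View pics/side5c.png

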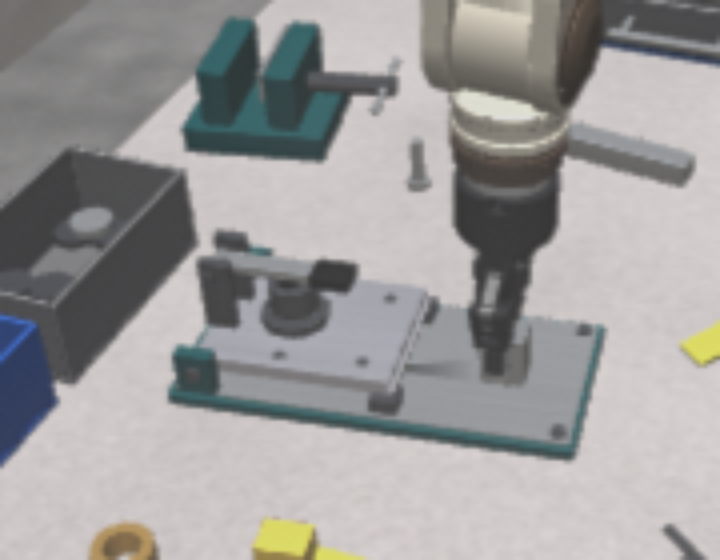

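The clamp is down on the housing at (300,285). The wedge's thin end is under the plate's front edge at about (410,365), centred between the pads. I'll take a baseline of the plate height and continue.

```bash
cat > pl.py <<'E'
from f import *
for nm in ('side','scene'):
    s=robot.snapshot(nm); C=cloud(s); f=np.stack([(C[...,:2]-O)@d,(C[...,:2]-O)@n,C[...,2]],-1)
    o=[]
    for a,b in ((-.028,0),(.0,.03),(.03,.09)):
        m=(f[...,0]>a)&(f[...,0]<b)&(abs(f[...,1])<.055)&(f[...,2]>.022)&(f[...,2]<.05); o+=[np.median(f[m][:,2]).round(4),m.sum()]
    print(nm,o)
rep()
E
python3 pl.py; python3 -m crank '[[-0.005,0,0.0002,0],[-0.005,0,0.0002,0],[0,0,0,0],[0,0,0,0]]' >/dev/null; python3 pl.py;python3 -m crank '[[-0.004,0,0.0001,0],[-0.004,0,0.0001,0],[0,0,0,0],[0,0,0,0]]' >/dev/null; python3 pl.py
```

```text
side [np.float64(0.0403), np.int64(204), np.float64(0.0406), np.int64(213), np.float64(0.0411), np.int64(245)]
scene [np.float64(0.0419), np.int64(178), np.float64(0.0418), np.int64(206), np.float64(0.0418), np.int64(278)]
t 19.2 tcp [ 0.5021 -0.0111  0.027 ] fix -0.1091 0.0018 yaw -171.99 tilt [-0.036  0.002 -0.999] F [-8.1 -1.1 15.5] 0.026987105345576166 83.50560307502747
side [np.float64(0.0406), np.int64(205), np.float64(0.0404), np.int64(220), np.float64(0.0408), np.int64(240)]
scene [np.float64(0.042), np.int64(188), np.float64(0.0417), np.int64(206), np.float64(0.042), np.int64(283)]
t 19.7 tcp [ 0.5116 -0.0098  0.027 ] fix -0.0995 0.0018 yaw -171.99 tilt [-0.035  0.002 -0.999] F [-11.1  -1.5  18.3] 0.026781774081316215 83.85401844978333
side [np.float64(0.0415), np.int64(201), np.float64(0.0416), np.int64(216), np.float64(0.0414), np.int64(235)]
scene [np.float64(0.043), np.int64(187), np.float64(0.0429), np.int64(202), np.float64(0.0423), np.int64(288)]
t 20.2 tcp [ 0.5181 -0.0089  0.027 ] fix -0.093 0.0018 yaw -172.0 tilt [-0.032  0.002 -0.999] F [-19.6  -2.4  24.1] 0.026894737210115434 84.49748754501343
```

```bash
python3 -m crank '[[-0.004,0,0.0001,0],[-0.004,0,0.0001,0],[-0.004,0,0.0001,0],[0,0,0,0],[0,0,0,0]]' >/dev/null; python3 pl.py
```

```text
side [np.float64(0.0437), np.int64(206), np.float64(0.0431), np.int64(208), np.float64(0.0423), np.int64(222)]
scene [np.float64(0.0451), np.int64(192), np.float64(0.0443), np.int64(210), np.float64(0.043), np.int64(281)]
t 20.8 tcp [ 0.53   -0.0072  0.027 ] fix -0.0809 0.0018 yaw -172.0 tilt [-0.032  0.002 -0.999] F [-17.9  -2.   21.7] 0.0269315325503226 84.26353096961975
```

```bash
python3 -m crank '[[0,0,0,0],[0,0,0,0],[0,0,0,0]]' >/dev/null; python3 - <<'E'
from h import *
s=robot.snapshot('side'); save(s,'side6'); im=cv2.imread('pics/side6.png')[120:260,130:310]; cv2.imwrite('pics/side6c.png',cv2.resize(im,None,fx=4,fy=4))
E
python3 f.py
```

```text
t 21.15 tcp [ 0.53   -0.0072  0.027 ] fix -0.0809 0.0018 yaw -172.0 tilt [-0.033  0.002 -0.999] F [-17.3  -2.7  21.5] 0.027065399594754645 84.26108479499817
lean world [ 0.0319  0.0068 -0.9995] along fix x,y 0.0326 0.0023 j [-0.017  0.027 -0.283  1.229  0.007 -0.157]
```

View pics/side6c.png

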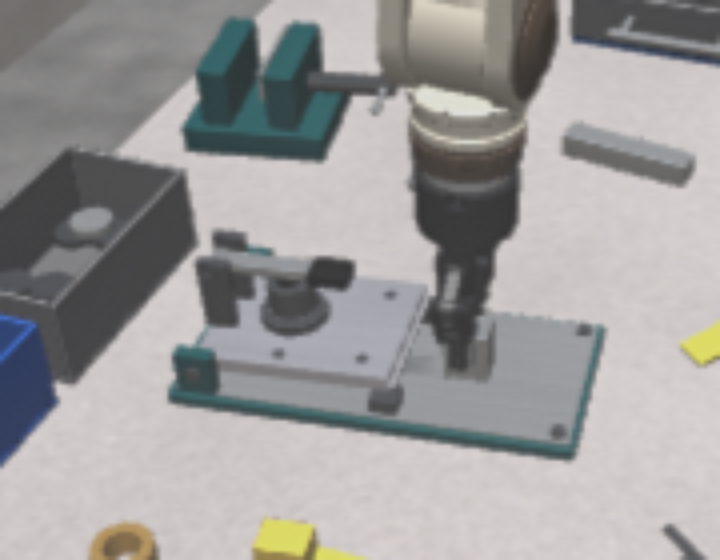

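The plate's front edge at (405,370) is lifted clear of the pad at (385,398). The clamp is still down on the upright housing at (295,300), and the wedge is flat and gripped at (470,350), clear of the plate.

```bash
python3 -c "
from cell import robot; print(robot.job_done())"
```

```text
the job is handed in; nothing more can be done
None
```

I handed the job in at about 21 s with the clamp down on the housing, the gripped wedge flat under the middle of the plate's front edge, and that edge up about 3.8 mm by depth measurement; the judge returned no verdict.

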